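# Zero the needle valve and leave it two turns open

## Robot

A 6-joint arm with a two-finger parallel gripper is mounted at the origin on a cart in front of the work surface, level with it; the furniture and walls round the work are solid. World frame = base frame: x ahead of the robot, y to its left, z up, the work surface at z = 0. Lengths are in mm, angles in degrees, forces in N, time in s.
With the tool pointing down it reaches from about 350 to 875 mm from the base axis. Payload 4.2 kg.
Tool frame: the origin (TCP) lies on the centre line of the jaws, within the pads' length; the fingertips stand 19 mm ahead of it and the grasp point (between the pads) is the TCP; z points along the fingers, y is the line along which they close (so a half turn about z gives the same grasp; the last joint's range is limited). The gripper opens to 85 mm and grips with 20 to 120 N. Pads are 22 mm wide; open, the fingers measure 114 mm over their backs; the gripper's body (76 mm by 85 mm) begins 54 mm behind the grasp point. The pads swing forward as they close: fully open they stand 13 mm farther back than shut.
Start: joints at [-62.361, 22.042, 0.453, 0, -68.411, -14.817], TCP at [138.728, -609.388, 250.312] pointing down, gripper open.
Joint ranges: [-179.83, 179.83], [-69.29, 118.12], [-61.27, 80.66], [-181.25, 117.63], [-171.15, -9.14], [-177.46, 177.46]. Speed limits (degrees/s): [159.86, 159.86, 180, 180, 180, 180].

## Interface

Orientations are given as [roll, pitch, yaw] about the fixed x, y, z axes, in that order (R = Rz(yaw) Ry(pitch) Rx(roll)).
In Python, from cell import * gives the robot as it stands.
- The arm moves only by the tool arm_command, never from a script. Its argument "series" is a list of rows, each a list of 4 numbers: the shift along the tool's x, y, z in m, then the turn about the tool's z in rad. In form: [[x, y, z, roll], ...]. A call has 1 to 10 rows; each row shifts and turns the commanded pose from where the row before left it, along the tool's axes as they then stand; what a row does not reach is not made up. A row lasts 1/10 s, in which the tool goes at most 50 mm and 8.59 degrees, less where a joint would pass 70% of its speed; a pose out of reach is approached as far as the arm can. A call is refused whole if a number of a shift passes 0.05 or a number of a turn 0.15, either way. A call with a gripper value outside its range is refused whole. "fingers" is the finger opening in m, from 0 to 0.0854, set as the call begins (left out, the last holds). The fingers move at their own pace and stop on an object; the grip force is fixed at half the most. Time passes only in rows, so rows that do not move let the fingers close. It gives the time, the measured TCP pose, the force, the opening and the grip force at its end, in the units of the state.
- get_state(): the state, without advancing time (a new reading comes with each control period).
- grab_frame(name): name is "scene" or "top"; returns a dict with "img" (384x512x3 uint8, red, green, blue), "depth" (384x512 float32, mm along the optical axis (not along the pixel's ray), 0 where there is no reading), "intrinsics" (3x3 intrinsics, pixels), "view" (4x4, takes a point from world to camera coordinates). Camera axes: x right, y down, z forward; pixel columns grow to the right and rows downward; lengths in mm; the calibration is good to about 2 mm. A picture is of the moment at which its call begins.
- sign_off(): hands the job in; it is judged then, once.
The state is a dict: "t": time; "joint_pos": joint angles; "qd": joint speeds; "joint_torque": joint torques, N m; "tcp_pos": TCP position; "tool_rot": TCP orientation; "force": force on the tool from outside, world axes, zero at the start; "wrist_torque": the same for the moment, N m; "opening": finger opening in mm; "finger_force": force on a finger pad.
Only numpy, scipy, OpenCV 4.12 (cv2) and the standard library are available. Lean on these libraries where they do the work, as an engineer would, in place of code of your own. Each camera call takes 0.05 s, during which the arm holds its last target. There are 200 camera calls.

## Task

Fold the hinged metal cover of the needle valve back to about 120 degrees open (upright would be 90) and leave it standing there. Then take the black crank handle of the handwheel, close the valve clockwise until it stops, and back it off exactly two full turns anticlockwise. Finish while still gripping the handle, holding it still at that setting, and do not knock the things lying around.

Things in the scene. Friction and masses are not known exactly. Their poses are not given: they have to be found in the camera images.
- valve_stand: Fixed valve stand: dark steel plate 205 x 160 x 8 mm on the bench, x -70 to +135, y +-80 mm. Origin on the bench under the handwheel's axis, z up; x points from the wheel to the cover's hinge; y is parallel to the hinge. Hinge posts at x 118, y +-74 mm, 103 mm tall. A small steel dowel (7 mm thick) on the plate at x -60, y 0 marks where the crank handle stands when the valve is at its stop.
- handwheel (a joint): Handwheel angle, rad: 0 = closed, at the hard stop; grows as it opens, anticlockwise from above; 6.283 = one turn open; ends at 3 turns. Starts some way open, stays where left (0.08 N m friction, 2 N at the handle). Axis vertical at the stand's origin; rim 40 mm radius, 50 mm above the bench. The handle stands at 180 degrees + this angle about the stand's z, counted from its x.
- crank_grip: Black crank handle: upright round sleeve on the handwheel's rim, 17 mm diameter, 35 mm tall (59 to 94 mm above the bench). It spins freely on its pin, so a gripper can carry it round without turning. Origin on its axis at mid height (76 mm above the bench), 40 mm from the wheel's axis; its yaw means nothing.
- cover (a joint): Cover angle, rad: 0 = shut, level over the wheel (starts at 0 to 0.2); grows as the front edge swings up and back about the hinge; 1.571 upright, 2.094 = 120 degrees, ends at 2.7. Stiff hinge (0.35 N m), stays where left. Aluminium sheet 155 mm deep, 130 mm wide, 3 mm thick, 12 mm side lips below; front edge 160 mm from the hinge line.
- cover_bar (a point): Middle of the cover's pull bar: round steel bar 9 mm thick, parallel to the hinge, 84 mm long between its two side rods, 195 mm from the hinge line in the plane of the sheet, with a 30 mm gap between bar and sheet edge for a finger. The bar is fixed to the cover.
- cover_hinge (a point): Middle of the cover's hinge line, fixed to the stand, 115 mm along the stand's x and 106 mm above the bench; axes as the stand's.
- stopper: Red-brown rubber stopper, 32 mm wide, 28 mm tall, loose bystander. Origin under its centre.
- match_box: Matchbox 36 x 53 x 15 mm, loose bystander. Origin under its centre.
- weight: Brass weight with a knob, 29 mm wide, 34 mm tall, loose bystander. Origin under its centre.
- tealight: Tealight, 39 mm wide, 19 mm tall, loose bystander. Origin under its centre.
- tape: Roll of tape lying flat, 66 mm wide, 19 mm tall, loose bystander. Origin under its centre.
- chalk: Stick of white chalk 12 x 62 x 12 mm, loose bystander. Origin under its centre.
- pen: Marker pen with a blue cap, 16 x 135 x 18 mm, loose bystander. Origin under its centre.

How it is judged (in metres and radians):
On the way, in this order (a step that is already met when the one before it is completed fails the run):
1. the cover is folded back to about 120 degrees (value of joint cover between 1.88 and 2.31 rad), for 0.3 s.
2. the valve is closed to its stop (all of step 1 and value of joint handwheel below 0.08 rad), for 0.2 s.
At the end, for the whole second after the job is handed in: The handwheel stands still two turns (12.57 rad, within 0.2 rad, about 11 degrees) from its stop; the fingers grip the crank handle (over 1 N, grasp point within 35 mm of its middle); the cover stands at 120 degrees within 12 degrees, untouched by the robot (all of step 1 and value of joint handwheel between 12.366 and 12.766 rad and velocity of joint handwheel between -0.05 and 0.05 rad/s and contact force between the fingers and crank_grip above 1 N and distance between the grasp point and crank_grip below 0.035 m and contact force between each of the arm, the fingers and cover below 0.5 N); the arm keeps its last pose, push and grip.
It fails at once if a bystander is knocked (moved over 30 mm) (distance of any of stopper, match_box, weight, tealight, tape, chalk, pen from where it was at the start of the episode above 0.03 m).
It also fails if it takes over 72 s, if anything falls off the work surface, if the arm or the gripper's body presses on something with over 40 N, if the wrist force passes 120 N, or if a joint passes its speed limit or range.

## Working session

There is one attempt and no reset: what is moved stays moved. The work goes in short steps, Python scripts to look and compute and a tool call to move; the robot and the scene stay as the last step left them, time stands still between calls to the robot, and variables do not carry over. Pictures are saved under pics/ and viewed, at most 10 in all, crops included, and the job is handed in when it is done.

Besides the shell and the picture viewer there is one more tool, called after "Emit:" as name(argument=value, ...) on one line, values as JSON. arm_command: Moves the arm, as the interface text tells. Its arguments: {"type":"object","properties":{"series":{"type":"array"},"fingers":{"type":"number"}},"required":["series"]}

```bash
ls; mkdir -p pics; python3 - <<'E'
from cell import *
import cv2,numpy as np
s=get_state();print(s)
for n in("scene","top"):
    f=grab_frame(n);np.savez(f"pics/{n}0.npz",**{k:f[k] for k in("img","depth","intrinsics","view")})
    cv2.imwrite(f"pics/{n}0.png",cv2.resize(f["img"][:,:,::-1],(800,600)))
    print(n,f["intrinsics"],f["view"])
E
```

```text
pics
{'t': 0.0, 'joint_pos': array([-6.23620324e+01,  2.20909011e+01,  3.79532626e-01, -2.98347779e-02,
       -6.84124123e+01, -1.48166443e+01]), 'qd': array([-0.09670746, -0.08563244,  0.02251795,  0.03429119,  0.06429184,
        0.03773493]), 'joint_torque': array([ 5.48974617e-05, -3.92291451e+01,  1.88400739e+01,  4.18587416e+00,
       -4.58436363e-03,  1.03357553e-05]), 'tcp_pos': array([ 138.59508643, -608.87294248,  249.21620274]), 'tool_rot': array([ 1.79873244e+02, -4.85809492e-03, -1.67189678e+02]), 'force': array([-0.09550404, -0.32752503,  0.00683774]), 'wrist_torque': array([0.0041188 , 0.01311993, 0.01750666]), 'finger_force': 0.0, 'opening': 85.57972144498034}
scene [[473.78414387   0.         251.85842753]
 [  0.         473.78414387 189.35744733]
 [  0.           0.           1.        ]] [[-7.94777821e-01 -6.06844337e-01 -8.25624994e-03  4.10438709e+02]
 [-3.24860477e-01  4.36878641e-01 -8.38810302e-01  3.15370027e+02]
 [ 5.12634261e-01 -6.63985695e-01 -5.44361195e-01  9.44648397e+02]
 [ 0.00000000e+00  0.00000000e+00  0.00000000e+00  1.00000000e+00]]
top [[355.0108861    0.         251.60534609]
 [  0.         355.0108861  192.4414989 ]
 [  0.           0.           1.        ]] [[ 6.99597866e-02 -9.97548991e-01  1.28002847e-03 -1.41321084e+02]
 [-9.75982861e-01 -6.87125843e-02 -2.06726959e-01  5.84299496e+02]
 [ 2.06308223e-01  1.32132881e-02 -9.78397836e-01  1.19518861e+03]
 [ 0.00000000e+00  0.00000000e+00  0.00000000e+00  1.00000000e+00]]
```

View pics/scene0.png

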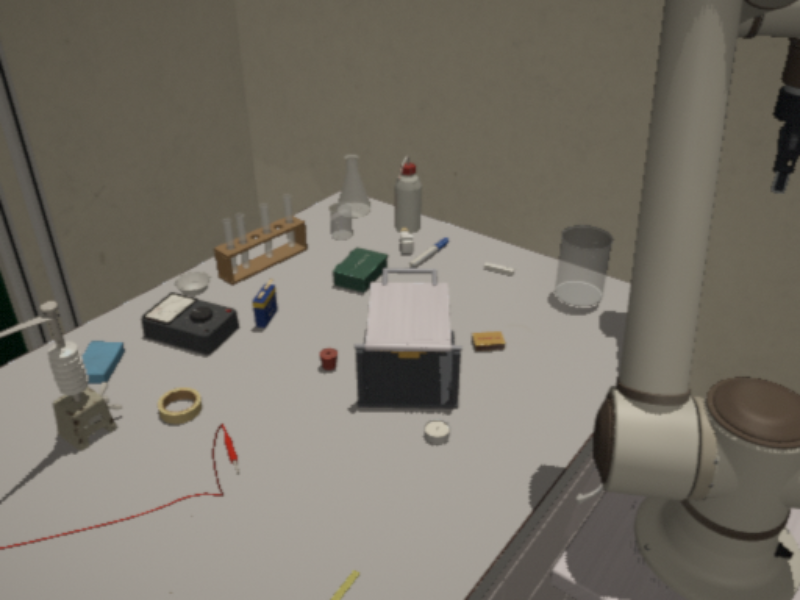

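View pics/top0.png

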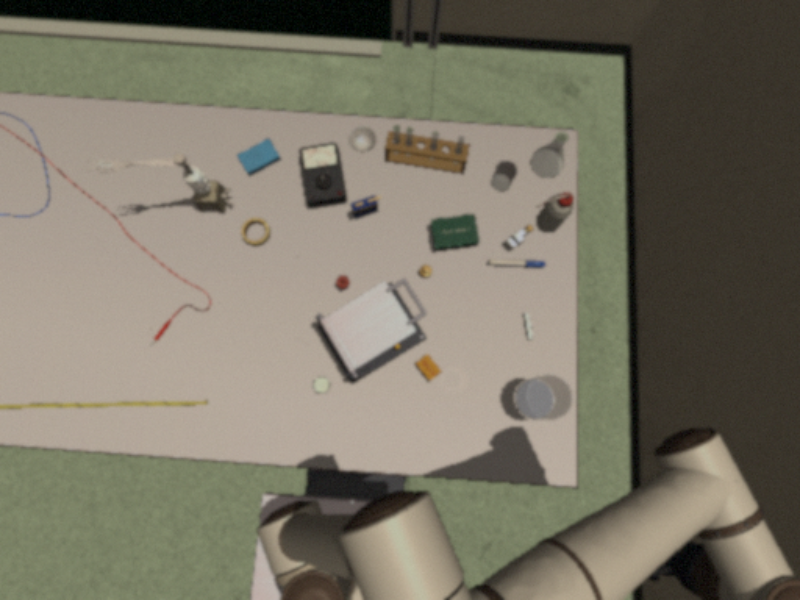

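The scene view shows the shut cover at about (408,310), its bar at (410,275), and the hinge side nearest the camera. In the top view the cover is at (368,328), the bar at (408,298), and the hinge edge runs (318,320)–(352,378). The stopper is at (343,282), the matchbox at (428,367), the tealight at (321,385) and the weight at (425,270).

```bash
cat >h.py <<'E'
import numpy as np,cv2
from cell import *
def cloud(f):
    K,V,d=np.array(f["intrinsics"]),np.array(f["view"]),np.array(f["depth"]).astype(float)
    v,u=np.indices(d.shape)
    p=np.stack([(u-K[0,2])/K[0,0]*d,(v-K[1,2])/K[1,1]*d,d],-1)
    w=(p-V[:3,3])@V[:3,:3]
    w[d<=0]=np.nan
    return w
def ray(f,uv,z):
    K,V=np.array(f["intrinsics"]),np.array(f["view"])
    c=-V[:3,:3].T@V[:3,3]; r=V[:3,:3].T@np.linalg.solve(K,[uv[0],uv[1],1])
    return c+r*(z-c[2])/r[2]
def proj(f,p):
    K,V=np.array(f["intrinsics"]),np.array(f["view"])
    q=K@(V[:3,:3]@np.array(p)+V[:3,3]); return q[:2]/q[2]
E
python3 - <<'E'
from h import *
for n,(a,b,c,d) in(("scene",(215,160,300,265)),("top",(195,170,280,250))):
    f=dict(np.load(f"pics/{n}0.npz")); w=cloud(f)[b:d,a:c].reshape(-1,3)
    m=(w[:,2]>85)&(w[:,2]<170); q=w[m]
    r=cv2.minAreaRect(q[:,:2].astype(np.float32)); print(n,m.sum(),r,cv2.boxPoints(r))
    A=np.c_[q[:,:2],np.ones(len(q))]; k=np.ones(len(q),bool)
    for _ in range(5):
        co=np.linalg.lstsq(A[k],q[k,2],rcond=None)[0]; k=abs(A@co-q[:,2])<5
    print("plane",co,k.sum())
    im=cv2.resize(f["img"][b:d,a:c,::-1],None,fx=6,fy=5.5,interpolation=cv2.INTER_CUBIC)
    cv2.imwrite(f"pics/{n}_c.png",im)
E
```

```text
scene 2562 ((533.443115234375, -61.23614501953125), (163.58639526367188, 212.6102294921875), 35.749900817871094) [[ 404.95322   -22.749104]
 [ 529.1704   -195.29825 ]
 [ 661.933     -99.72319 ]
 [ 537.7158     72.82596 ]]
plane [ 4.94296716e-02 -6.97785716e-02  8.60417254e+01] 2437
top 2064 ((533.8726196289062, -62.41539001464844), (162.95413208007812, 208.90452575683594), 35.51983642578125) [[ 406.87207   -24.737118]
 [ 528.24243  -194.76753 ]
 [ 660.87317  -100.09366 ]
 [ 539.5028     69.93675 ]]
plane [ 5.43744022e-02 -6.76960461e-02  8.30842121e+01] 1961
```

Emit:
arm_command(series=[[-0.027, 0.018, 0, 0], [-0.027, 0.018, 0, 0], [-0.027, 0.018, 0, 0], [-0.027, 0.018, 0, 0], [-0.027, 0.018, 0, 0], [-0.027, 0.018, 0, 0], [-0.027, 0.018, 0, 0], [-0.027, 0.018, 0, 0], [-0.027, 0.018, 0, 0], [-0.027, 0.018, 0, 0]], fingers=0.05)

```text
t: 1.1
tcp_pos: [362.6, -372.7, 250.0]
tool_rot: [180.0, -0.0, -167.2]
force: [0.3, -0.8, -0.0]
opening: 50.2
finger_force: 0.0
```

Emit:
arm_command(series=[[-0.027, 0.018, 0, 0], [-0.027, 0.018, 0, 0], [-0.027, 0.018, 0, 0], [-0.027, 0.018, 0, 0], [-0.027, 0.018, 0, 0], [-0.027, 0.018, 0, 0], [0, 0, 0, -0.133], [0, 0, 0, -0.133], [0, 0, 0, -0.134], [0, 0, 0, 0]])

```text
t: 2.1
tcp_pos: [495.8, -232.5, 249.8]
tool_rot: [180.0, -0.0, -144.3]
force: [-0.2, -0.8, -0.5]
opening: 50.0
finger_force: 0.0
```

```bash
python3 - <<'E'
from h import *
for n,(a,b,c,d) in(("scene",(235,160,300,215)),("top",(240,165,290,215))):
    f=grab_frame(n); cv2.imwrite(f"pics/{n}1.png",cv2.resize(f["img"][:,:,::-1],(800,600)))
    print(n,proj(f,[591.5,-142,122]),proj(f,get_state()["tcp_pos"]))
print(get_state())
E
python3 - <<'E'
import cv2,numpy as np
s=cv2.imread('pics/scene0.png')[250:430,330:490];t=cv2.imread('pics/scene1.png')
cv2.imwrite('pics/m1.png',np.hstack([cv2.resize(s,(400,450),interpolation=2),cv2.resize(t[200:425,330:530],(400,450),interpolation=2)]))
E
```

```text
scene [261.32569944 174.07279177] [312.35597871 128.27277028]
top [264.03339305 189.93089033] [294.13573669 214.31251383]
{'t': 2.2, 'joint_pos': array([-8.17602355e+00,  1.45581943e+01, -1.05001719e+01, -6.69436114e-03,
       -6.49831079e+01, -4.62422857e+01]), 'qd': array([-0.10644996, -0.10105228,  0.08641138,  0.11489677,  0.07315437,
        0.32623921]), 'joint_torque': array([ 6.06031227e-02, -3.19634807e+01,  1.83674723e+01,  4.07814279e+00,
       -1.02922033e-03,  2.66412226e-02]), 'tcp_pos': array([ 495.83769695, -232.65061633,  249.99610998]), 'tool_rot': array([ 1.79966936e+02, -2.57615699e-02, -1.44421135e+02]), 'force': array([-1.02053202, -0.46700793,  1.27907625]), 'wrist_torque': array([-0.00679855,  0.01303152,  0.05785751]), 'finger_force': 0.0, 'opening': 49.80947561255846}
```

View pics/m1.png

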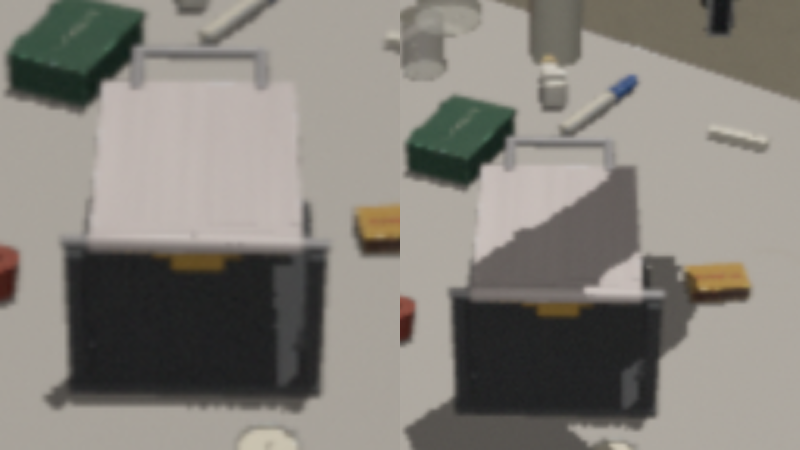

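The bar's middle in the scene view is at about (262.4,173.6) in native pixels. My estimate projects to (261.3,174.1), so they agree. Next I go above the bar and descend.

Emit:
arm_command(series=[[-0.03, 0.004, 0, 0], [-0.04, 0.005, 0, 0], [-0.04, 0.005, 0.02, 0], [-0.02, 0.002, 0.02, 0], [0, 0, 0.02, 0], [0, 0, 0.01, 0], [0, 0, 0, 0]], fingers=0.03)

```text
t: 2.9
tcp_pos: [591.1, -143.9, 178.6]
tool_rot: [179.9, -0.2, -144.4]
force: [0.0, 0.6, 0.3]
opening: 29.5
finger_force: 0.0
```

```bash
python3 - <<'E'
from h import *
s=get_state();print(s["tcp_pos"],s["force"],s["opening"])
ims=[]
for n,(a,b,c,d) in(("scene",(220,130,300,220)),("top",(215,150,295,240))):
    f=grab_frame(n); ims.append(cv2.resize(f["img"][b:d,a:c,::-1],(400,450),interpolation=2))
    print(n,(proj(f,[591.5,-142,122])-[a,b])*5,(proj(f,s["tcp_pos"])-[a,b])*5)
cv2.imwrite("pics/m2.png",np.hstack(ims))
E
```

```text
[ 591.09157147 -143.94629914  178.59515188] [0.04234186 0.62260541 0.30506977] 29.51805127001324
scene [206.62849718 220.36395886] [209.73204559 126.92206229]
top [245.16696523 199.65445164] [251.2799951 181.6629912]
```

View pics/m2.png

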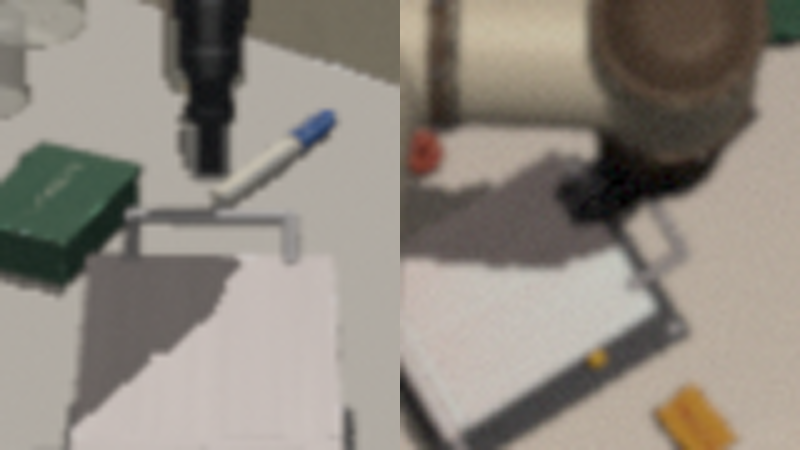

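The scene half shows the fingertips at (208,170), right above the bar's middle at (212,217). Next I descend and close.

Emit:
arm_command(series=[[0, 0, 0.014, 0], [0, 0, 0.014, 0], [0, 0, 0.014, 0], [0, 0, 0.014, 0], [0, 0, 0, 0]])

```text
t: 3.5
tcp_pos: [591.5, -144.2, 123.9]
tool_rot: [179.9, -0.1, -144.3]
force: [-1.2, 0.3, -0.1]
opening: 29.8
finger_force: 0.0
```

Emit:
arm_command(series=[[0, 0, 0, 0], [0, 0, 0, 0], [0, 0, 0, 0], [0, 0, 0, 0], [0, 0, 0, 0], [0, 0, 0, 0]], fingers=0.0)

```text
t: 4.1
tcp_pos: [593.4, -144.6, 125.6]
tool_rot: [-179.8, 0.1, -144.2]
force: [1.4, -5.2, 1.6]
opening: 6.8
finger_force: 58.7
```

Emit:
arm_command(series=[[0, 0.002, -0.016, 0], [0, 0.0046, -0.02, 0], [0, 0.0066, -0.0193, 0], [0, 0.0086, -0.0185, 0], [0, 0, 0, 0]])

```text
t: 4.6
tcp_pos: [580.4, -126.4, 201.4]
tool_rot: [-179.8, 0.2, -144.2]
force: [1.0, -6.1, 4.6]
opening: 7.0
finger_force: 59.4
```

Emit:
arm_command(series=[[0, 0.0105, -0.0175, 0], [0, 0.0123, -0.0163, 0], [0, 0.0139, -0.0149, 0], [0, 0.0154, -0.0134, 0], [0, 0.0167, -0.0117, 0], [0, 0.0178, -0.0099, 0], [0, 0.0188, -0.008, 0], [0, 0, 0, 0]])

```text
t: 5.4
tcp_pos: [519.1, -40.6, 294.2]
tool_rot: [-179.6, 0.3, -144.1]
force: [-0.6, -4.9, 14.4]
opening: 6.7
finger_force: 61.4
```

Emit:
arm_command(series=[[0, 0.0195, -0.006, 0], [0, 0.02, -0.0039, 0], [0, 0.0203, -0.0018, 0], [0, 0.0204, 0.0004, 0], [0, 0.0202, 0.0025, 0], [0, 0, 0, 0]])

```text
t: 6.0
tcp_pos: [459.3, 42.8, 300.6]
tool_rot: [-180.0, 0.3, -144.1]
force: [-3.1, 2.3, 11.3]
opening: 6.5
finger_force: 63.9
```

Emit:
arm_command(series=[[0, 0.0199, 0.0046, 0], [0, 0.0193, 0.0066, 0], [0, 0.0185, 0.0086, 0], [0, 0.0059, 0.0033, 0], [0, 0, 0, 0], [0, 0, 0, 0]])

```text
t: 6.6
tcp_pos: [422.8, 93.6, 275.8]
tool_rot: [179.9, 0.1, -144.2]
force: [1.5, 4.1, 3.1]
opening: 6.6
finger_force: 65.0
```

Emit:
arm_command(series=[[0, 0, 0, 0], [0, 0, 0, 0], [0, 0, 0, 0], [0, 0, -0.015, 0], [0, 0, -0.03, 0], [0, 0, -0.03, 0], [0, 0, -0.02, 0], [0, 0, 0, 0]], fingers=0.035)

```text
t: 7.4
tcp_pos: [422.9, 92.4, 373.1]
tool_rot: [-179.9, 0.3, -144.3]
force: [0.5, -0.8, 0.2]
opening: 34.7
finger_force: 0.0
```

```bash
python3 - <<'E'
from h import *
s=get_state();print(s["tcp_pos"],s["force"],s["opening"],s["joint_pos"])
ims=[]
for n,(a,b,c,d) in(("scene",(190,90,310,260)),("top",(190,150,310,320))):
    f=grab_frame(n); ims.append(cv2.resize(f["img"][b:d,a:c,::-1],(400,567),interpolation=2)); np.savez(f"pics/{n}3.npz",**f)
    w=cloud(f).reshape(-1,3); q=w-[480,13,106]; x=q[:,:2]@[-.584,.811]; y=q[:,:2]@[-.811,-.584]
    m=(abs(y)<55)&(q[:,2]>20)&(q[:,2]<150)&(x>-10)&(x<120); 
    if m.sum()>50: print(n,m.sum(),np.degrees(np.arctan2(q[m,2],x[m])).round(1)[::max(1,m.sum()//15)])
cv2.imwrite("pics/m3.png",np.hstack(ims))
E
```

```text
[422.89389444  92.40851948 373.07025263] [ 0.45492347 -0.83069912  0.19624277] 34.724642457933385 [ 3.40258932e+01 -1.46077793e+00 -1.15226239e+01  5.24444614e-02
 -7.96792371e+01 -8.83244710e+01]
scene 1371 [58.4 58.9 58.6 58.1 58.1 58.2 58.2 58.  57.8 58.  57.6 56.1 57.3 54.6
 53.1 49.5]
top 775 [57.5 61.5 59.3 53.7 59.4 59.8 57.3 60.4 59.8 58.7 57.3 56.1 59.  58.7
 59.9 58.5]
```

View pics/m3.png

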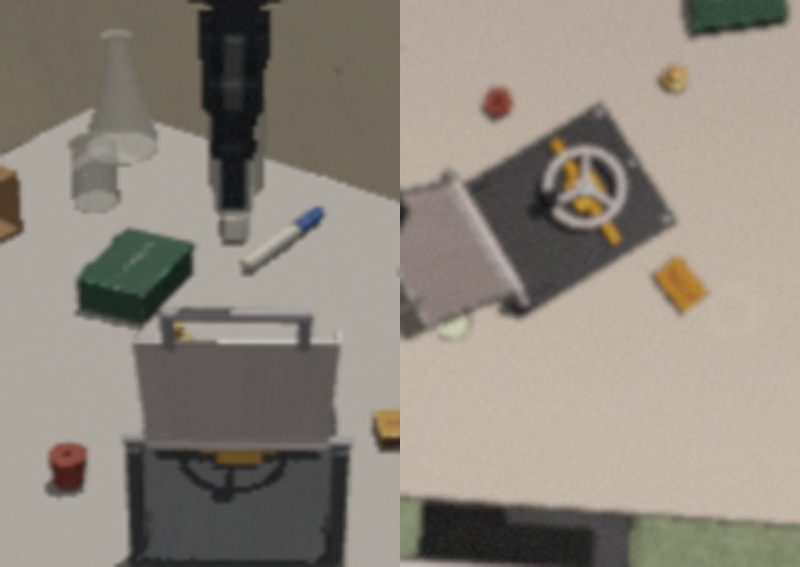

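The scene half shows the cover standing back at about 121° by depth, with the wheel and handle seen through the stand at (225,490). In the top half the wheel centre is at about (587,187) and the black handle at (543,207), on the hinge side of the wheel.

```bash
python3 - <<'E'
from h import *
f=dict(np.load("pics/top3.npz")); t=f["img"].astype(int)
print("centre by ray",ray(f,(246.1,206.1),53))
w=cloud(f)
# rim: bright grey pixels
m=(t.min(2)>120)&(abs(w[...,2]-52)<14)&(np.hypot(w[...,0]-547,w[...,1]+80)<60)
p=w[m]; A=np.c_[2*p[:,:2],np.ones(len(p))]
r0=np.hypot(p[:,0]-547,p[:,1]+80); k=r0>28
c=np.linalg.lstsq(A[k],(p[k,:2]**2).sum(1),rcond=None)[0]; print("rim",k.sum(),c[:2],np.sqrt(c[2]+c[:2]@c[:2]),np.median(p[:,2]))
h=(w[...,2]>80)&(w[...,2]<105)&(np.hypot(w[...,0]-547,w[...,1]+80)<60)
v,u=np.where(h); print("handle",h.sum(),w[h].mean(0),np.ptp(w[h],axis=0),u.mean(),v.mean())
d=(t.max(2)<45); d[:200]=0; d[225:]=0; d[:,:222]=0; d[:,240:]=0; v,u=np.where(d); print("dark",len(u),u.mean(),v.mean(),u.min(),u.max(),v.min(),v.max(),ray(f,(u.mean(),v.mean()),85))
# stand plate corners: dark plate
g=dict(np.load("pics/scene3.npz")); print("scene ray handle",ray(g,(257.5,237),70), ray(g,(257.5,237),85))
E
```

```text
centre by ray [543.91228903 -83.95378047  53.        ]
rim 152 [545.96668014 -79.85869579] 39.09328475077588 52.55558917429143
handle 19 [523.74261427 -45.78965729  91.883823  ] [13.94357797 14.20598747 14.48053751] 234.3684210526316 209.21052631578948
dark 37 232.3783783783784 211.6216216216216 229 238 208 218 [516.01472057 -39.24469132  85.        ]
scene ray handle [477.26638324  28.10320729  70.        ] [466.04269087  43.06675909  85.        ]
```

```bash
python3 - <<'E'
from h import *
for n in("top","scene"):
    f=dict(np.load(f"pics/{n}3.npz")); w=cloud(f)
    for q in((581.3,-128.7),(546.3,-80)):
        m=np.hypot(w[...,0]-q[0],w[...,1]-q[1])<10; print(n,q,m.sum(),np.sort(w[m][:,2]).round()[-6:],f["img"][m].max(0) if m.any() else "")
f=dict(np.load("pics/top3.npz"));print(proj(f,[581.3,-128.7,10]),proj(f,[581.3,-128.7,40]))
g=dict(np.load("pics/scene3.npz"));print(proj(g,[523.7,-45.8,76]),"crop",(proj(g,[523.7,-45.8,76])-[190,90])*3.333)
E
```

```text
top (581.3, -128.7) 22 [ 8. 10. 12. 13. 14. 18.] [121 115 109]
top (546.3, -80) 25 [58. 58. 59. 59. 60. 60.] [184 176 177]
scene (581.3, -128.7) 0 [] 
scene (546.3, -80) 0 [] 
[259.16069294 198.9055874 ] [259.34542231 197.32667419]
[260.28438296 213.58827074] crop [234.25784839 411.91970637]
```

Emit:
arm_command(series=[[0, -0.03, 0, 0], [0, -0.035, 0, 0], [0, -0.035, 0, 0], [0, -0.035, 0, 0], [-0.001, -0.036, 0.02, 0], [0, 0, 0.04, 0], [0, 0, 0.04, 0], [0, 0, 0.04, 0], [0, 0, 0.03, 0], [0, 0, 0, 0]], fingers=0.045)

```text
t: 8.5
tcp_pos: [518.6, -46.4, 194.6]
tool_rot: [179.6, -0.7, -144.3]
force: [-0.1, 0.2, -0.5]
opening: 45.0
finger_force: 0.0
```

```bash
python3 - <<'E'
from h import *
s=get_state();print(s["tcp_pos"],s["force"],s["opening"])
ims=[]
for n,(a,b,c,d) in(("scene",(190,90,310,260)),("top",(190,150,310,320))):
    f=grab_frame(n); ims.append(cv2.resize(f["img"][b:d,a:c,::-1],(400,567),interpolation=2))
    print((proj(f,[523.7,-45.8,85])-[a,b])*3.333)
cv2.imwrite("pics/m4.png",np.hstack(ims))
E
```

```text
[518.56852838 -46.35935429 194.57882383] [-0.09096634  0.19250367 -0.51611169] 44.97710320179396
[234.27476247 402.2930268 ]
[148.19265769 198.46537662]
```

View pics/m4.png

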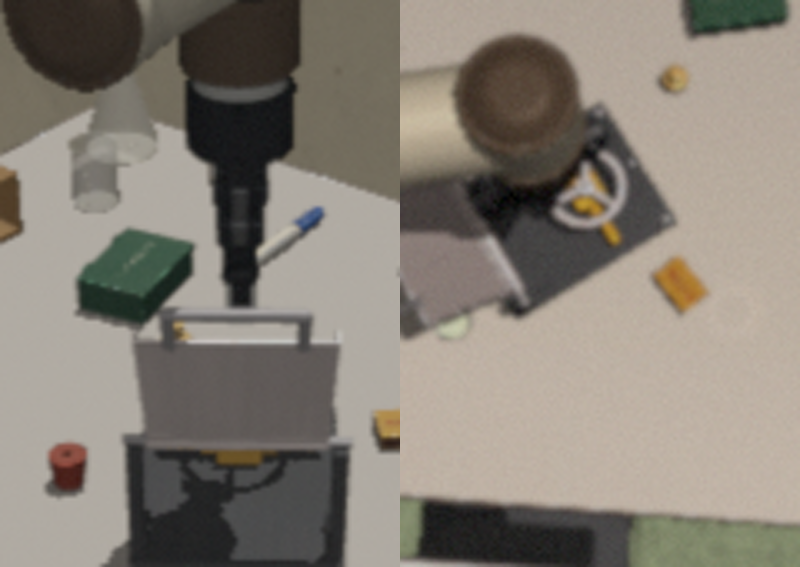

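Both views show the gripper clear of the cover, above the hinge side of the wheel.

Emit:
arm_command(series=[[0, 0, 0.02, 0], [0, 0, 0.025, 0], [0, 0, 0.025, 0], [0, 0, 0, 0], [0, 0, 0, 0]])

```text
t: 9.1
tcp_pos: [524.0, -45.6, 132.3]
tool_rot: [-179.9, 0.1, -144.2]
force: [0.1, -0.3, 0.1]
opening: 44.7
finger_force: 0.0
```

Emit:
arm_command(series=[[0, 0, 0.015, 0], [0, 0, 0.015, 0], [0, 0, 0.012, 0], [0, 0, 0.008, 0], [0, 0, 0, 0]])

```text
t: 9.6
tcp_pos: [522.8, -45.6, 80.3]
tool_rot: [180.0, -0.0, -144.3]
force: [0.4, -1.2, -0.3]
opening: 44.8
finger_force: 0.0
```

Emit:
arm_command(series=[[0, 0, 0, 0], [0, 0, 0, 0], [0, 0, 0, 0], [0, 0, 0, 0], [0, 0, 0, 0], [0, 0, 0, 0]], fingers=0.0)

```text
t: 10.2
tcp_pos: [525.5, -46.6, 81.7]
tool_rot: [-179.8, 0.2, -144.2]
force: [5.8, -7.1, -2.9]
opening: 15.3
finger_force: 58.5
```

Emit:
arm_command(series=[[-0.0137, -0.0024, 0, 0], [-0.012, -0.007, 0, 0], [-0.0089, -0.0106, 0, 0], [0, 0, 0, 0]])

```text
t: 10.6
tcp_pos: [562.8, -44.1, 81.6]
tool_rot: [-179.9, -0.2, -144.3]
force: [-1.1, -8.8, 4.6]
opening: 14.9
finger_force: 59.6
```

Emit:
arm_command(series=[[-0.0048, -0.0131, 0, 0], [0, -0.0138, 0, 0], [0.0048, -0.0131, 0, 0], [0.0, 0, 0, 0]])

```text
t: 11.0
tcp_pos: [586.2, -75.8, 81.7]
tool_rot: [-180.0, -0.0, -144.3]
force: [-2.0, -2.8, 5.1]
opening: 15.2
finger_force: 59.6
```

Emit:
arm_command(series=[[0.0089, -0.0106, 0, 0], [0.012, -0.007, 0, 0], [0, 0, 0, 0]])

```text
t: 11.3
tcp_pos: [580.0, -102.6, 81.7]
tool_rot: [-179.8, 0.1, -144.3]
force: [0.7, -3.7, 5.7]
opening: 14.9
finger_force: 59.7
```

Emit:
arm_command(series=[[0.0069, -0.0018, 0, 0], [0.0069, -0.0006, 0, 0], [0.0035, 0, 0, 0], [0.0035, 0.0004, 0, 0], [0, 0, 0, 0]])

```text
t: 11.8
tcp_pos: [569.4, -113.5, 81.9]
tool_rot: [-179.5, 0.7, -144.2]
force: [11.9, 2.2, -1.5]
opening: 15.0
finger_force: 59.0
```

Emit:
arm_command(series=[[0.003, 0, 0, 0], [0.002, 0, 0, 0], [0, 0, 0, 0], [0, 0, 0, 0], [0, 0, 0, 0]])

```text
t: 12.3
tcp_pos: [569.2, -113.8, 82.0]
tool_rot: [-179.4, 1.2, -144.1]
force: [17.8, 12.1, -6.8]
opening: 15.1
finger_force: 58.7
```

```bash
python3 - <<'E'
from h import *
s=get_state();print(s["tcp_pos"],s["force"],s["opening"])
ims=[]
for n,(a,b,c,d) in(("scene",(190,90,310,260)),("top",(190,150,310,320))):
    f=grab_frame(n); ims.append(cv2.resize(f["img"][b:d,a:c,::-1],(400,567),interpolation=2))
cv2.imwrite("pics/m5.png",np.hstack(ims))
E
```

```text
[ 569.22068146 -113.80521214   81.99192646] [17.79359073 12.11277966 -6.83530579] 15.122300457516094
```

View pics/m5.png

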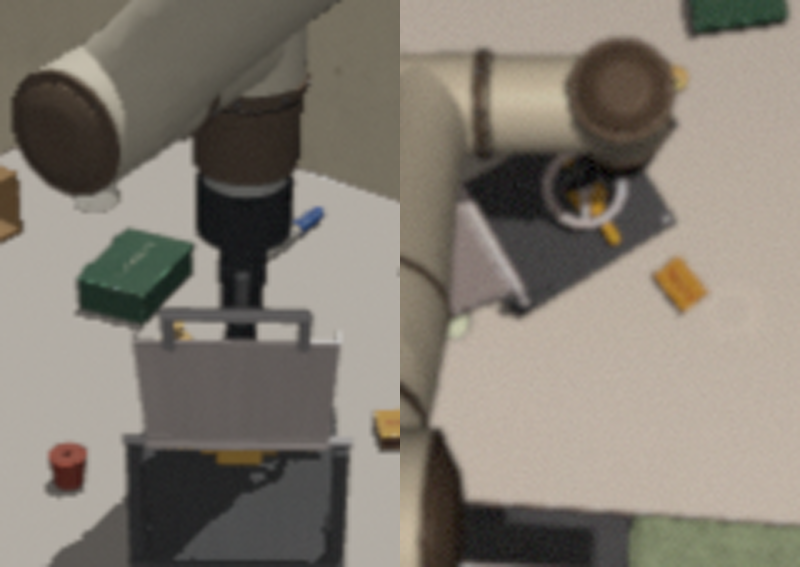

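The handle stands at the dowel side and pushing with 21 N does not move it further, so it is at the stop and closed. Next I relieve the push and back off.

Emit:
arm_command(series=[[-0.006, 0, 0, 0], [-0.005, 0, 0, 0], [0, 0, 0, 0]])

```text
t: 12.7
tcp_pos: [571.4, -111.9, 81.7]
tool_rot: [-179.7, 0.2, -144.2]
force: [6.5, -6.2, 4.3]
opening: 14.9
finger_force: 59.9
```

Emit:
arm_command(series=[[-0.0137, 0.0024, 0, 0], [-0.012, 0.007, 0, 0], [-0.0089, 0.0106, 0, 0], [0, 0, 0, 0]])

```text
t: 13.1
tcp_pos: [585.8, -73.6, 81.6]
tool_rot: [-179.9, 0.1, -144.2]
force: [0.9, 2.6, 7.7]
opening: 15.0
finger_force: 60.4
```

Emit:
arm_command(series=[[-0.0034, 0.0106, 0, 0], [0, 0.0138, 0, 0], [0.0048, 0.0131, 0, 0], [0.0089, 0.0106, 0, 0], [0.012, 0.007, 0, 0], [0.0137, 0.0024, 0, 0], [0.0137, -0.0024, 0, 0], [0.012, -0.007, 0, 0], [0, 0, 0, 0]])

```text
t: 14.0
tcp_pos: [507.2, -72.7, 81.6]
tool_rot: [-179.9, 0.1, -144.3]
force: [2.7, -2.0, 7.0]
opening: 15.0
finger_force: 60.4
```

Emit:
arm_command(series=[[0.0073, -0.0093, 0, 0], [0.0048, -0.0131, 0, 0], [0, -0.0138, 0, 0], [-0.0048, -0.0131, 0, 0], [-0.0089, -0.0106, 0, 0], [-0.012, -0.007, 0, 0], [-0.0137, -0.0024, 0, 0], [-0.0137, 0.0024, 0, 0], [-0.012, 0.007, 0, 0], [0, 0, 0, 0]])

```text
t: 15.0
tcp_pos: [585.7, -88.8, 81.7]
tool_rot: [-179.9, 0.1, -144.2]
force: [1.5, 2.1, 7.6]
opening: 15.1
finger_force: 60.5
```

Emit:
arm_command(series=[[-0.0076, 0.0095, 0, 0], [-0.0048, 0.0131, 0, 0], [0, 0.0138, 0, 0], [0.0048, 0.0131, 0, 0], [0.0089, 0.0106, 0, 0], [0.012, 0.007, 0, 0], [0.0137, 0.0024, 0, 0], [0.0137, -0.0024, 0, 0], [0.012, -0.007, 0, 0], [0, 0, 0, 0]])

```text
t: 16.0
tcp_pos: [507.3, -72.5, 81.6]
tool_rot: [-179.9, 0.1, -144.3]
force: [2.5, -3.5, 7.1]
opening: 15.3
finger_force: 60.4
```

Emit:
arm_command(series=[[0.0073, -0.0093, 0, 0], [0.0048, -0.0131, 0, 0], [0, -0.0138, 0, 0], [-0.0048, -0.0131, 0, 0], [-0.0089, -0.0106, 0, 0], [-0.012, -0.007, 0, 0], [0, 0, 0, 0], [0, 0, 0, 0]])

```text
t: 16.8
tcp_pos: [558.4, -119.0, 81.7]
tool_rot: [-179.8, 0.1, -144.2]
force: [3.0, -4.6, 6.0]
opening: 14.7
finger_force: 60.3
```

Emit:
arm_command(series=[[-0.0065, -0.0016, 0, 0], [-0.0062, -0.0005, 0, 0], [0, 0, 0, 0], [0, 0, 0, 0], [0, 0, 0, 0], [0, 0, 0, 0], [0, 0, 0, 0]])

```text
t: 17.5
tcp_pos: [569.6, -113.4, 81.7]
tool_rot: [-179.8, 0.1, -144.2]
force: [3.8, -4.8, 6.3]
opening: 15.0
finger_force: 60.3
```

```bash
python3 - <<'E'
from h import *
ims=[]
for n,(a,b,c,d) in(("scene",(190,90,310,260)),("top",(190,150,310,320))):
    f=grab_frame(n); ims.append(cv2.resize(f["img"][b:d,a:c,::-1],(400,567),interpolation=2))
    w=cloud(f).reshape(-1,3); q=w-[480,13,106]; x=q[:,:2]@[-.584,.811]; y=q[:,:2]@[-.811,-.584]
    m=(abs(y)<55)&(q[:,2]>20)&(q[:,2]<150)&(x>-10)&(x<120); print(n,m.sum(),np.median(np.degrees(np.arctan2(q[m,2],x[m]))))
cv2.imwrite("pics/m6.png",np.hstack(ims))
s=get_state();p=s["tcp_pos"]-[546.5,-80.6,0];print(s["tcp_pos"],np.degrees(np.arctan2(p[1],p[0]))-125.7,s["force"],s["opening"],s["finger_force"],s["t"])
E
```

```text
scene 1377 57.759293607039695
top 232 58.37695701608194
[ 569.60355234 -113.40308985   81.69534335] -180.5425709053316 [ 2.9196702  -5.51976583  6.78112226] 15.538721488426082 60.34345171723544 17.6
```

View pics/m6.png

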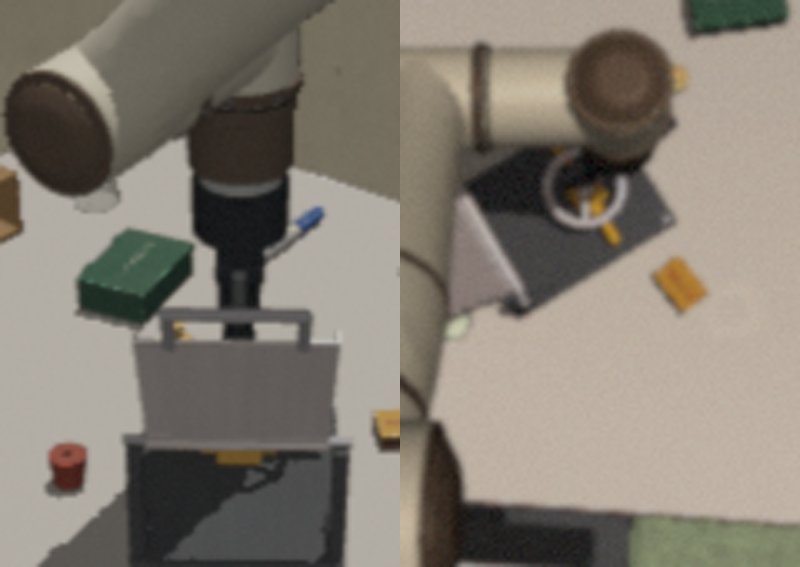

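The picture shows the same hold as at the stop, the cover still at about 122°, and the stopper, matchbox and pen where they were. Handing in.

```bash
python3 -c "
from cell import *
print(sign_off())"
```

```text
the job is handed in; nothing more can be done
None
```

I handed the job in with the cover at about 122° (by depth image), the valve closed to its stop and then backed off two turns, and the handle still gripped and held still; the hand-in returned no verdict.

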